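Hold the coffee-money box unlocked

TASK

Get the green coffee-money box ready for a colleague to open: turn the black locking knob anticlockwise until its tongue is free of the stop, slide the keyhole cover fully open, then take the red key from its stand, work it fully home past the sticky pins and turn it a quarter clockwise to the stop. The lock springs back, so finish while still gripping the key and holding it turned, and leave everything else on the ledge where it stands.

Things in the scene. Friction and masses are not known exactly. Their poses are not given: they have to be found in the camera images.
- box: Green steel money box, fixed, 110 (x) x 190 (y) x 70 mm high. Origin: centre of its underside; z up. On its flat top, along the line x = 0: the lock and the sliding cover with its knob; two guide rails 6 mm high at x = +-26 mm, y = -10 to 90 mm; a yellow stop post 8 x 8 mm, 13 mm high, at x = -30, y = 9.5 mm.
- lock_mouth (a point): Keyhole centre, level with the box top (70 mm up; x = 0, y = -45 mm in the box). Axes as the box's (they do not turn with the lock): x along the keyway's long side when unturned, z up. Brass plug 26 mm square in a flat steel ring, 62 mm diameter, 1.3 mm high. Keyway 13 (x) x 6 (y) mm, straight down, its mouth bevelled out to 19 x 12 mm over 6 mm. Hidden by the cover at the start.
- pins (a joint): Sprung steel pin block (12 x 5 mm) in the keyway, m pushed down: the key meets it 17 mm down and must push it 10 mm more, till its shoulder rests on the plug. Takes 7 to 11 N, more if the key is twisted meanwhile, as the pins then bind: wiggle the key a few degrees to free them.
- lock (a joint): Lock plug: 0 = unturned, grows clockwise seen from above to the stop at 1.57 rad (a quarter). Turns no more than about 0.1 rad until the key is home and has pushed the pins clear. Return spring 0.04 to 0.13 Nm, friction 0.02 Nm. The key has about 0.1 rad of play in the keyway, so it turns up to 0.1 rad further than the plug.
- cover (a joint): Aluminium keyhole cover, 44 (x) x 88 (y) x 4 mm, its top 7 mm above the box top: 0 = closed over the keyhole, grows as it slides along the box's +y to the stop at 0.055 m (fully open, its edge 32 mm from the keyhole's centre). Friction about 1.5 N; it stays where it is left. The knob on it is its handle.
- knob_grip (a point): Point on the axis of the black locking knob on the cover, 103 mm above the ledge (26 mm above the cover). Bar grip 40 mm long (point's x) x 14 mm thick (y) x 28 mm high, its top 7 mm above this point. At the box's x = 0, y = 0 when closed; moves with the cover and turns with the knob, z up.
- knob (a joint): Locking knob: 0 = locked, its yellow tongue (32 mm long, 8 wide, under the bar grip, along the knob's -x) caught behind the yellow stop post so the cover slides 8 mm at most; grows anticlockwise seen from above to its stop at 1.4 rad. Free from about 0.9 rad. Starts at 0 to 0.25. Friction 0.04 Nm; stays where it is left.
- key_stand: Dark wooden key stand, fixed, 60 (x) x 44 (y) x 36 mm high, with a slot 14 x 7 mm, 32 mm deep, in the middle of its top. Origin: centre of its underside.
- key: Key, about 40 g, blade down in the stand, shoulder on its top. Origin: centre of the shoulder's underside; z up, x along its width. Red bow 34 (x) x 8 (y) mm, 6 to 44 mm above the origin; brass shoulder 24 x 14 mm, 0 to 6 mm; blade 12 (x) x 5 (y) mm, to 27 mm below, last 5 mm tapered to 8 x 2 mm. Same after a half turn about z. Home = origin at lock_mouth.
- key_shoulder (a point): The key's origin: centre of its shoulder's underside, axes as the key's.
- jar: Closed amber glass coffee jar, black lid, 80 mm diameter x 150 mm; bystander. Origin: centre of its underside.
- mug: Blue ceramic mug, 82 mm diameter x 92 mm; bystander. Origin: centre of its underside.
- tin: Stainless sugar tin, 84 mm diameter x 100 mm; bystander. Origin: centre of its underside.
- timer: White square kitchen timer, 70 x 70 x 22 mm, with a red button 6 mm high; bystander. Origin: centre of its underside.
- beaker: Green plastic beaker, 72 mm diameter x 85 mm; bystander. Origin: centre of its underside.
- rack: Chrome rack, fixed, 100 x 130 mm, 155 mm high with the three plastic saucers in it; bystander. Origin: centre of its underside.

How it is judged:
On the way, in this order (a step that is already met when the one before it is completed fails the run):
1. the locking knob is turned until its tongue is free of the stop (value of joint knob above 0.75 rad), for 0.1 s.
2. the keyhole cover is slid fully open (within 8 mm) (value of joint cover above 0.047 m), for 0.1 s.
3. the key is fully home in the unturned lock (z of key_shoulder in the frame of lock_mouth between -0.004 and 0.0035 m and horizontal distance between key_shoulder and lock_mouth below 0.004 m and angle between key's own z axis and vertical below 0.12 rad and value of joint lock below 0.4 rad), for 0.1 s.
At the end, for the whole second after the job is handed in: The key is home (shoulder within 3.5 mm of the plug's top and 4 mm of its centre, upright within 0.12 rad), the lock is held still at more than 1.35 rad by the fingers gripping the key with more than 2 N, and the cover is open by more than 47 mm (z of key_shoulder in the frame of lock_mouth between -0.004 and 0.0035 m and horizontal distance between key_shoulder and lock_mouth below 0.004 m and angle between key's own z axis and vertical below 0.12 rad and value of joint lock above 1.35 rad and velocity of joint lock between -0.2 and 0.2 rad/s and value of joint cover above 0.047 m and contact force between the fingers and key above 2 N); the arm keeps its last pose, push and grip.
It fails at once if the jar, mug, tin, timer or beaker is moved more than 25 mm or tipped over (distance of any of jar, mug, tin, timer, beaker from where it was at the start of the episode above 0.025 m or angle between any of jar, mug, tin, timer, beaker's own z axis and vertical above 0.5 rad).
It also fails if it takes over 72 s, if anything falls off the work surface, if the arm or the gripper's body presses on something with over 40 N, if the wrist force passes 120 N, or if a joint passes its speed limit or range.

ROBOT

A 7-joint arm with a two-finger parallel gripper is mounted at the origin on the work surface. World frame = base frame: x ahead of the robot, y to its left, z up, the work surface at z = 0. Lengths are in m, angles in rad, forces in N, time in s.
With the tool pointing down it reaches from about 0.425 to 0.925 m from the base axis. Payload 6.8 kg.
Tool frame: the origin (TCP) lies where the fingers leave the gripper's body, on its centre line; the fingertips stand 73 mm ahead of it and the grasp point (between the pads) lies 54 mm ahead of it; z points along the fingers, y is the line along which they close (so a half turn about z gives the same grasp; the last joint's range is limited). The gripper opens to 85 mm and grips with 20 to 120 N. Pads are 22 mm wide; open, the fingers measure 114 mm over their backs; the gripper's body (76 mm by 85 mm) begins 54 mm behind the grasp point. The pads swing forward as they close: fully open they stand 13 mm farther back than shut.
Start: joints at [1.119, 0.477, 0.022, 1.555, -0.011, 1.109, -0.083], TCP at [0.228, -0.636, 0.304] pointing down, gripper open.
Joint ranges: [-2.96, 2.96], [-0.34, 2.1], [-1.41, 1.46], [0.24, 2.44], [-1.37, 4.51], [0.17, 1.92], [-2.96, 2.96]. Speed limits (rad/s): [2.39, 2.39, 3.14, 3.14, 3.14, 3.14, 3.14].

INTERFACE

Orientations are given as a rotation vector (axis times angle).
In Python, from bench import r, viewer, ticket gives the robot as it stands (r), with the cameras (viewer) and the job (ticket).
- The arm moves only by the shell command python3 drive.py [OPENING] [FORCE], which reads ROWS from standard input. ROWS is a JSON list of rows, 1 to 5 of them, each written [[dx, dy, dz], [rx, ry, rz]]: dx, dy, dz in normalised numbers (1 is 0.75 m), then a rotation vector rx, ry, rz in a scale on which 1.0 is 2 pi rad; each row is the pose to reach, as a shift and turn from the pose commanded when the command began, along the tool's axes at that moment; what a row does not reach only later rows make up. A row lasts 1/10 s, in which the tool goes at most 0.05 m and 0.15 rad, less where a joint would pass 70% of its speed; a pose out of reach is approached as far as the arm can. OPENING is the finger opening in m, set as the command begins (- or left out keeps the last). The fingers move at their own pace and stop on an object; FORCE is the grip in N (left out, the last holds). Time passes only in rows, so rows that do not move let the fingers close. It prints the time, the measured TCP pose, the force, the opening and the grip force at its end. Input that does not fit is refused with a message, and nothing moves.
- r.get_obs(): the state, without advancing time (a new reading comes with each control period).
- viewer.grab_frame(name): name is "side" or "top"; returns (picture, depth): 480x640x3 uint8, blue, green, red; 480x640 float32, m along the optical axis (not along the pixel's ray), 0 where there is no reading.
- viewer.camera_info(name): a dict with "camera_matrix" (3x3 intrinsics, pixels), "R" (3x3) and "t" (3): a world point X has camera coordinates R X + t. Camera axes: x right, y down, z forward; pixel columns grow to the right and rows downward; lengths in m; the calibration is good to about 2 mm. A picture is of the moment at which its call begins. camera_info takes no time and is no camera call.
- ticket.hand_in(): hands the job in; it is judged then, once.
The state is a dict: "clock": time; "joints": joint angles; "qvel": joint speeds; "tau": joint torques, N m; "tcp_pos": TCP position; "orientation": TCP orientation; "contact_force": force on the tool from outside, world axes, zero at the start; "moment": the same for the moment, N m; "grip_width": finger opening in m; "gripper_force": force on a finger pad.
Only numpy, scipy, OpenCV 4.12 (cv2) and the standard library are available. Lean on these libraries where they do the work, as an engineer would, in place of code of your own. Each camera call takes 0.05 s, during which the arm holds its last target. There are 200 camera calls.

## Working session

There is one attempt and no reset: what is moved stays moved. The work goes in short steps, Python scripts to look and compute and a shell command to move; the robot and the scene stay as the last step left them, time stands still between calls to the robot, and variables do not carry over. Pictures are saved under pics/ and viewed, at most 10 in all, crops included, and the job is handed in when it is done.

```bash
ls; mkdir -p pics
python3 - <<'E'
from bench import r, viewer, ticket
import cv2,numpy as np
for n in("side","top"):
    p,d=viewer.grab_frame(n);cv2.imwrite(f"pics/{n}0.png",p);np.save(f"pics/{n}0.npy",d)
    c=viewer.camera_info(n);print(n,c["camera_matrix"],c["R"],c["t"])
o=r.get_obs();print(o)
E
```

```text
bench.py
drive.py
pics
side [[449.89542083   0.         312.73022963]
 [  0.         449.89542083 249.05523568]
 [  0.           0.           1.        ]] [[ 0.96396432 -0.26602891  0.00118933]
 [-0.14204866 -0.51848758 -0.84320389]
 [ 0.22493326  0.81264952 -0.53759258]] [-0.56818036  0.15614234  0.83443215]
top [[466.61648813   0.         322.55580269]
 [  0.         466.61648813 248.1451229 ]
 [  0.           0.           1.        ]] [[ 0.00256782 -0.99962874  0.02712527]
 [-0.99825686 -0.00416181 -0.05887214]
 [ 0.05896317 -0.02692681 -0.99789693]] [-0.03062077  0.60271557  1.17132328]
{'clock': 0.1, 'joints': array([ 1.11890874,  0.47772413,  0.02233792,  1.55635326, -0.01148784,
        1.10933238, -0.08308263]), 'qvel': array([-1.11913069e-03, -1.36406592e-03,  1.93663184e-05, -3.32892289e-03,
       -1.46716751e-03,  2.52449424e-04,  1.49285604e-03]), 'tau': array([ 5.49172692e-03, -5.97753239e+01,  1.61410119e+00, -2.81953955e+01,
        1.27915945e-02,  5.01187387e-03, -2.12217896e-05]), 'tcp_pos': array([ 0.22736649, -0.635104  ,  0.30301799]), 'orientation': array([-3.09366882e+00, -5.37157659e-01,  6.56482373e-04]), 'contact_force': array([-0.37491685,  0.19816181, -0.26047794]), 'moment': array([0.00243029, 0.01252266, 0.03770829]), 'gripper_force': 0.0, 'grip_width': 0.08554895896515984}
```

View pics/top0.png

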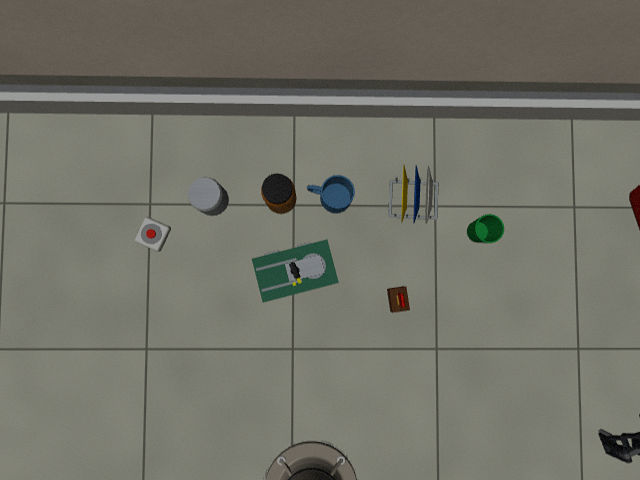

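View pics/side0.png

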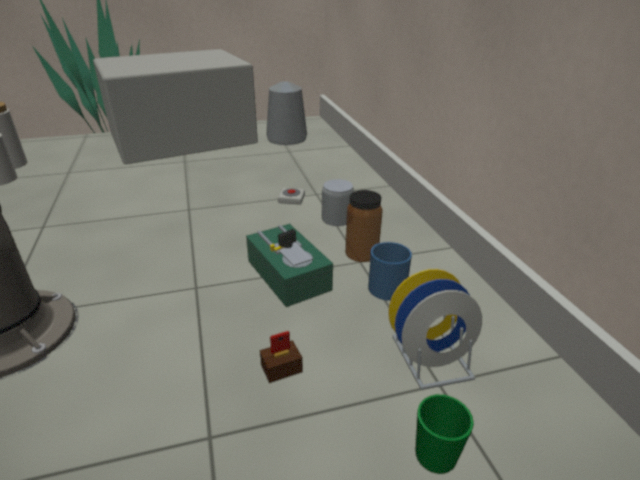

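Top view: the green box is at about (295,270) with the lock ring right at (314,266), the knob at (295,270) and the post at (297,282). The stand with the red key is at (399,299). The jar (278,192) and mug (336,193) sit beyond the box. Side view agrees: box (290,265), key (281,345).

```bash
cat > h.py <<'E'
import cv2,numpy as np
from bench import r, viewer, ticket
from scipy.spatial.transform import Rotation as Rn
def cam(n): c=viewer.camera_info(n);return c["camera_matrix"],c["R"],c["t"]
def plane(n,uv,z):
    K,R,t=cam(n);uv=np.atleast_2d(np.asarray(uv,float))
    d=np.c_[uv,np.ones(len(uv))]@np.linalg.inv(K).T@R; o=-R.T@t
    return o+d*((z-o[2])/d[:,2])[:,None]
def heights(n,d):
    K,R,t=cam(n);v,u=np.mgrid[:480,:640]
    P=np.stack([(u-K[0,2])/K[0,0]*d,(v-K[1,2])/K[1,1]*d,d],-1);return (P-t)@R
def proj(n,X):
    K,R,t=cam(n);c=(np.atleast_2d(X)@R.T+t)@K.T;return c[:,:2]/c[:,2:]
def pix(m): v,u=np.nonzero(m);return np.c_[u,v]
def rect(P):
    (c,s,a)=cv2.minAreaRect((P[:,:2]*1000).astype(np.float32));return np.round(c,1),np.round(s,1),round(a,1)
E
cat > m.py <<'E'
from h import *
for n in("side","top"):
    p=cv2.imread(f"pics/{n}0.png");d=np.load(f"pics/{n}0.npy")
    X=heights(n,d);z=X[...,2];hs=cv2.cvtColor(p,cv2.COLOR_BGR2HSV);H,S,V=[hs[...,i] for i in range(3)]
    near=(d>0)&(abs(X[...,0]-.5)<.3)&(abs(X[...,1])<.35)
    g=near&(H>60)&(H<90)&(S>90)&(X[...,1]>-.15)
    print(n,"green z pct",np.percentile(z[g],[5,25,50,75,95]).round(4))
    top=near&(z>.063)&(X[...,1]>-.12)&(X[...,1]<.2)&(X[...,0]<.56)&(X[...,0]>.3)
    gt=g&(z>.063); print(" box top",rect(plane(n,pix(gt),.07)),gt.sum())
    red=near&((H<6)|(H>174))&(S>150)&(X[...,1]<-.1)&(X[...,1]>-.3)&(z>.03)&(V>120)
    print(" red",red.sum(),np.percentile(z[red],[5,50,95]).round(3),"centroid uv",pix(red).mean(0))
    rt=red&(z>.074); 
    if rt.sum()>3: print(" bow top",rt.sum(),rect(plane(n,pix(rt),.08)))
    br=near&(X[...,1]<-.1)&(X[...,1]>-.3)&(z>.028)&(z<.044)&(X[...,0]<.5)
    print(" stand top",br.sum(),rect(plane(n,pix(br),.036)))
    ye=near&(H>22)&(H<35)&(S>150)&(X[...,1]>-.1)
    k,l,st,ce=cv2.connectedComponentsWithStats(ye.astype(np.uint8))
    for i in range(1,k): print(" yellow",st[i,4],ce[i],np.median(z[l==i]).round(3),plane(n,ce[i],.083)[0].round(4))
    bl=near&(V<50)&(z>.08)&(abs(X[...,0]-.43)<.08)&(abs(X[...,1]-.02)<.1)
    if bl.sum(): print(" black",bl.sum(),np.percentile(z[bl],[5,50,95]).round(3),rect(plane(n,pix(bl&(z>.1)),.11)))
    gr=near&(S<50)&(z>.066)&(z<.085)&top
    k,l,st,ce=cv2.connectedComponentsWithStats(gr.astype(np.uint8))
    for i in range(1,k):
        if st[i,4]>15: print(" grey",st[i,4],ce[i],rect(plane(n,pix(l==i),.072)))
    im=p[200:400,220:460] if n=="top" else p[200:400,220:360]
    cv2.imwrite(f"pics/{n}crop.png",cv2.resize(im,None,fx=3 if n=="top" else 3,fy=3,interpolation=cv2.INTER_CUBIC)[:600,:800])
E
python3 m.py
```

```text
side green z pct [0.0151 0.0487 0.0686 0.0695 0.0705]
 box top (array([542.2,  32.7]), array([112.2, 194.9]), 14.7) 1389
 red 18 [0.078 0.079 0.08 ] centroid uv [279.83333333 333.83333333]
 bow top 18 (array([ 473.5, -220.4]), array([25. ,  2.1]), 10.8)
 stand top 646 (array([ 472.2, -223.7]), array([61.3, 51.2]), 7.9)
 yellow 31 [274.74193548 247.32258065] 0.081 [0.5164 0.0316 0.083 ]
 yellow 2 [407.5 277.5] 0.042 [ 0.7354 -0.1381  0.083 ]
 yellow 2 [403.5 280.5] 0.044 [ 0.7241 -0.1448  0.083 ]
 yellow 1 [401. 283.] 0.041 [ 0.7164 -0.1507  0.083 ]
 grey 37 [282.02702703 228.35135135] (array([551.4, 123.9]), array([12.4, 33.6]), 3.9)
 grey 73 [263.97260274 237.43835616] (array([504.3,  95.8]), array([13.2, 62.4]), 11.5)
 grey 384 [290.421875  255.5546875] (array([539.1,  13. ]), array([94.4, 46.5]), 88.3)
top green z pct [0.0674 0.0695 0.0709 0.0724 0.0744]
 box top (array([613.4,  57.8]), array([248. , 188.4]), 14.6) 2301
 red 22 [0.078 0.082 0.084] centroid uv [401.95454545 299.95454545]
 bow top 22 (array([ 474.7, -218.7]), array([29.2,  3.8]), 7.8)
 stand top 333 (array([ 473.5, -219.5]), array([60. , 45.6]), 8.5)
 yellow 16 [298.4375 279.8125] 0.084 [0.5227 0.0308 0.083 ]
 yellow 10 [294.  283.5] 0.084 [0.5139 0.0414 0.083 ]
 grey 52 [265.21153846 266.98076923] (array([554.5, 108.7]), array([ 6.5, 51.4]), 14.3)
 grey 174 [283.42528736 280.05172414] (array([528.1,  82.9]), array([47.5, 87. ]), 16.1)
 grey 337 [310.83086053 270.68545994] (array([542.8,   1.9]), array([31.5, 70.4]), 0.2)
```

Run:
```python
import cv2,numpy as np
a=cv2.imread("pics/topcrop.png");b=cv2.imread("pics/top0.png")
x=cv2.resize(b[230:310,245:345],(500,400),interpolation=cv2.INTER_CUBIC)
y=cv2.resize(b[280:320,380:417],(296,320),interpolation=cv2.INTER_CUBIC)
o=np.zeros((400,796,3),np.uint8);o[:,:500]=x;o[:320,500:]=y;cv2.imwrite("pics/crop1.png",o)
```

```text
(no output)
```

View pics/crop1.png

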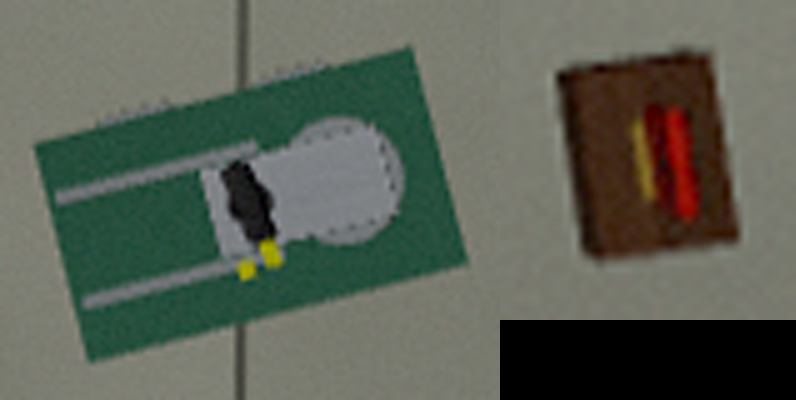

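The crop shows the bar knob from (237,165) to (262,238), roughly aligned with the box's x axis, its tongue behind the post at (247,270). In the right-hand panel the bow runs from (678,110) to (690,215). Next I'll tidy up the measurements.

```bash
cat > m2.py <<'E'
from h import *
for n in("side","top"):
    p=cv2.imread(f"pics/{n}0.png");d=np.load(f"pics/{n}0.npy")
    X=heights(n,d);z=X[...,2];hs=cv2.cvtColor(p,cv2.COLOR_BGR2HSV);H,S,V=[hs[...,i] for i in range(3)]
    C=np.array([.542,.033]);rad=np.hypot(X[...,0]-C[0],X[...,1]-C[1])
    g=(d>0)&(rad<.125)&(H>55)&(H<95)&(S>80)&(z>.063)&(z<.08)
    c,s,a=rect(plane(n,pix(g),.07));print(n,"box",c,s,a)
    b=(rad<.04)&(V<60)&(z>.088)
    P=plane(n,pix(b),.11);print(" black",b.sum(),rect(P), np.percentile(z[b],[5,50,95]).round(3))
    q=(P[:,:2]-P[:,:2].mean(0))*1000;w,v=np.linalg.eigh(q.T@q);print(" axis",np.degrees(np.arctan(v[1,1]/v[0,1])).round(1))
    red=(d>0)&((H<6)|(H>174))&(S>150)&(abs(X[...,1]+.22)<.06)&(abs(X[...,0]-.47)<.06)&(z>.04)
    Q=plane(n,pix(red&(z>.07)),.08)
    print(" bow",red.sum(),Q.mean(0).round(4),rect(Q))
o=r.get_obs();M=Rn.from_rotvec(o["orientation"]).as_matrix();print(M.round(3))
E
python3 m2.py
cat > m3.py <<'E'
from h import *
A=np.radians(14.8);e=np.array([[np.cos(A),np.sin(A)],[-np.sin(A),np.cos(A)]])
for n in("side","top"):
    p=cv2.imread(f"pics/{n}0.png");d=np.load(f"pics/{n}0.npy")
    K,R,t=cam(n);print(n,"cam at",(-R.T@t).round(2))
    X=heights(n,d);z=X[...,2];hs=cv2.cvtColor(p,cv2.COLOR_BGR2HSV);H,S,V=[hs[...,i] for i in range(3)]
    C=np.array([.543,.037]);rad=np.hypot(X[...,0]-C[0],X[...,1]-C[1])
    f=(rad<.15)&(d>0)&(z>.01)&(z<.13)
    g=f&(H>55)&(H<95)&(S>80)
    # brightness of top vs faces: split by depth normals -> z threshold
    for lo in(.06,.066,.068):
        L=(plane(n,pix(g&(z>lo)),.07)[:,:2]-C)@e.T*1000
        print(lo,"box-frame extents",np.percentile(L,[.3,99.7],axis=0).round(1).tolist())
    b=f&(V<60)&(z>.1)&(rad<.05);P=plane(n,pix(b&(z>.106)),.11)
    print(" black",b.sum(),P.mean(0).round(4),rect(P))
    q=(P[:,:2]-P[:,:2].mean(0));w,v=np.linalg.eigh(q.T@q);print(" axis",np.degrees(np.arctan(v[1,1]/v[0,1])).round(1))
    # whole ring bright area
    ye=f&(H>20)&(H<36)&(S>140);L=(plane(n,pix(ye),.083)[:,:2]-C)@e.T*1000
    print(" yellow box frame",L.round(0).tolist())
    s=f&(S<60)&(z>.066)&(z<.082)&(rad<.11);L=(plane(n,pix(s),.072)[:,:2]-C)@e.T*1000;L=L[(L[:,1]<0)]
    print(" ring lowest y",np.percentile(L[:,1],1).round(1),"x ext at y<-30",np.percentile(L[L[:,1]<-30][:,0],[1,99]).round(1))
E
python3 m3.py
```

```text
side cam at [ 0.38 -0.75  0.58]
0.06 box-frame extents [[-58.7, -103.0], [54.6, 92.9]]
0.066 box-frame extents [[-55.4, -95.6], [54.6, 93.0]]
0.068 box-frame extents [[-54.0, -93.6], [54.6, 93.1]]
 black 112 [0.5428 0.0348 0.11  ] (array([542.8,  34.6]), array([38.3, 15. ]), 19.0)
 axis 21.5
 yellow box frame [[-30.0, 14.0], [-28.0, 13.0], [-26.0, 12.0], [-33.0, 11.0], [-32.0, 10.0], [-30.0, 9.0], [-28.0, 8.0], [-17.0, 2.0], [-15.0, 1.0], [-33.0, 7.0], [-31.0, 6.0], [-30.0, 5.0], [-28.0, 3.0], [-26.0, 2.0], [-22.0, 0.0], [-21.0, -1.0], [-19.0, -2.0], [-17.0, -3.0], [-35.0, 3.0], [-33.0, 2.0], [-31.0, 1.0], [-30.0, -0.0], [-28.0, -1.0], [-26.0, -2.0], [-24.0, -3.0], [-22.0, -4.0], [-21.0, -5.0], [-37.0, -0.0], [-35.0, -1.0], [-33.0, -2.0], [-31.0, -3.0], [-29.0, -5.0], [-28.0, -6.0], [-26.0, -7.0]]
 ring lowest y -73.8 x ext at y<-30 [-28.2  54.1]
top cam at [0.53 0.   1.21]
0.06 box-frame extents [[-50.4, -91.4], [56.9, 96.4]]
0.066 box-frame extents [[-50.4, -91.4], [56.9, 96.4]]
0.068 box-frame extents [[-50.4, -91.3], [56.9, 96.4]]
 black 93 [0.5452 0.0402 0.11  ] (array([544.9,  40.4]), array([37.5, 13.8]), 23.5)
 axis 23.7
 yellow box frame [[-7.0, -3.0], [-14.0, -1.0], [-15.0, -4.0], [-16.0, 1.0], [-17.0, -1.0], [-17.0, -3.0], [-18.0, 2.0], [-19.0, -0.0], [-20.0, -3.0], [-20.0, -5.0], [-21.0, 3.0], [-21.0, 0.0], [-22.0, -2.0], [-23.0, -4.0], [-24.0, 1.0], [-24.0, -1.0], [-25.0, -4.0], [-23.0, 13.0], [-24.0, 11.0], [-24.0, 8.0], [-26.0, 2.0], [-27.0, -1.0], [-27.0, -3.0], [-25.0, 14.0], [-26.0, 11.0], [-27.0, 9.0], [-28.0, 14.0], [-28.0, 12.0], [-29.0, 10.0], [-30.0, 15.0], [-31.0, 13.0]]
 ring lowest y -78.5 x ext at y<-30 [-52.2  33.4]
```

Careful with the scale: shifts go in shares of 0.75 m and turns go in shares of 2 pi rad. That gives: -0.175 m / 0.75 = -0.2333, -0.035 m / 0.75 = -0.0467.

```bash
for i in 1 ; do echo '[[[0.0467,-0.0467,0],[0,0,0]],[[0.0933,-0.0933,0],[0,0,0]],[[0.14,-0.14,0],[0,0,0]],[[0.1867,-0.1867,0],[0,0,0]],[[0.2333,-0.2333,0],[0,0,0]]]' | python3 drive.py .05 40
echo '[[[0.0467,-0.0467,0],[0,0,0]],[[0.0933,-0.0933,0],[0,0,0]],[[0.14,-0.14,0],[0,0,0]],[[0.1867,-0.1867,0],[0,0,0]],[[0.2333,-0.2333,0],[0,0,0]]]' | python3 drive.py
echo '[[[0.0467,-0.0467,0],[0,0,0]],[[0.0933,-0.0933,0],[0,0,0]],[[0.14,-0.14,0],[0,0,0]],[[0.1867,-0.1867,0],[0,0,-0.0048]],[[0.2333,-0.2347,0],[0,0,-0.008]]]' | python3 drive.py
echo '[[[0,0,0.0267],[0,0,0]],[[0,0,0.0533],[0,0,0]]]' | python3 drive.py; done
python3 - <<'E'
from h import *
o=r.get_obs();M=Rn.from_rotvec(o["orientation"]).as_matrix();print(M.round(3),o["joints"].round(3),o["clock"])
T=np.array([.544,.038,.159]);print("delta tool",(M.T@(T-o["tcp_pos"])).round(4))
a,_=viewer.grab_frame("top");b,_=viewer.grab_frame("side")
u=proj("side",[.544,.038,.15])[0].astype(int);print(u)
cv2.imwrite("pics/t1.png",np.hstack([cv2.resize(a[200:330,230:360],(400,400)),cv2.resize(b[130:330,190:390],(400,400))]))
E
```

```text
clock: 0.6
tcp_pos: [0.3337, -0.4097, 0.3036]
orientation: [-3.095, -0.537, 0.0]
contact_force: [1.0, 0.4, 0.9]
grip_width: 0.0499
gripper_force: 0.0
clock: 1.1
tcp_pos: [0.4393, -0.1861, 0.3039]
orientation: [3.095, 0.537, -0.0]
contact_force: [1.4, -0.8, 0.1]
grip_width: 0.0502
gripper_force: 0.0
clock: 1.6
tcp_pos: [0.5448, 0.0381, 0.3037]
orientation: [3.08, 0.615, -0.001]
contact_force: [0.6, -0.9, 0.4]
grip_width: 0.0495
gripper_force: 0.0
clock: 1.8
tcp_pos: [0.5449, 0.0388, 0.2635]
orientation: [-3.079, -0.62, -0.002]
contact_force: [-0.1, -0.9, -0.5]
grip_width: 0.0499
gripper_force: 0.0
[[ 0.922  0.387  0.001]
 [ 0.387 -0.922  0.001]
 [ 0.001 -0.    -1.   ]] [ 0.136  0.339 -0.393  1.886  0.157  0.946 -1.502] 1.8
delta tool [-0.0013  0.0004  0.1045]
[286 215]
```

View pics/t1.png

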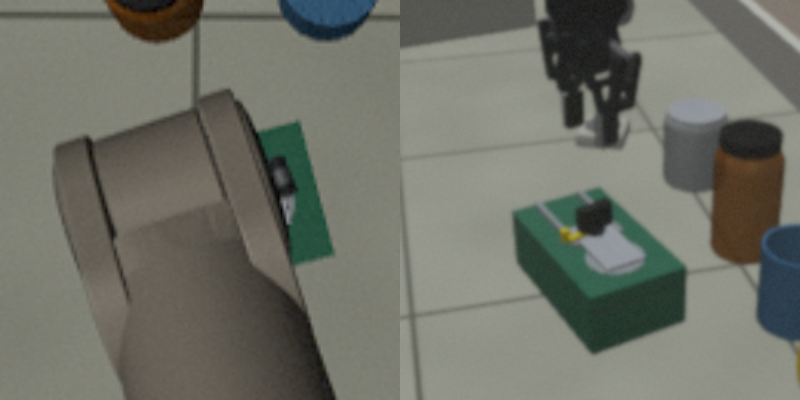

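The side half shows the open fingers straight above the knob, at crop (590,215), and the way down is clear. Descending and gripping.

In the tool's units: 0.104 m / 0.75 = 0.1387, 0.095 m / 0.75 = 0.1267.

```bash
echo '[[[-0.0013,0,0.04],[0,0,0]],[[-0.0013,0,0.08],[0,0,0]],[[-0.0013,0,0.1067],[0,0,0]],[[-0.0013,0,0.1267],[0,0,0]],[[-0.0013,0,0.1387],[0,0,0]]]' | python3 drive.py | tail -4
echo '[[[0,0,0],[0,0,0]],[[0,0,0],[0,0,0]],[[0,0,0],[0,0,0]],[[0,0,0],[0,0,0]],[[0,0,0],[0,0,0]]]' | python3 drive.py .0 40
python3 - <<'E'
from h import *
o=r.get_obs();print(o["contact_force"],o["moment"],o["tcp_pos"])
E
```

```text
orientation: [3.081, 0.614, -0.001]
contact_force: [-0.4, 0.2, 0.2]
grip_width: 0.0499
gripper_force: 0.0
clock: 2.9
tcp_pos: [0.5426, 0.0396, 0.1611]
orientation: [-3.077, -0.618, -0.0]
contact_force: [-6.1, 8.6, 3.3]
grip_width: 0.013
gripper_force: 41.0
[-6.1247511   8.57452063  3.29559999] [1.72873621 1.16595529 0.00859134] [0.54264772 0.0396457  0.16106931]
```

In the tool's units: -0.002 m / 0.75 = -0.0027, -0.48 rad / 6.2832 = -0.0764.

```bash
echo '[[[0,-0.0027,0],[0,0,0]],[[0,-0.0027,0],[0,0,-0.0191]],[[0,-0.0027,0],[0,0,-0.0382]],[[0,-0.0027,0],[0,0,-0.0573]],[[0,-0.0027,0],[0,0,-0.0764]]]' | python3 drive.py
echo '[[[0,0,0],[0,0,-0.0191]],[[0,0,0],[0,0,-0.0382]],[[0,0,0],[0,0,-0.0573]],[[0,0,0],[0,0,-0.0764]],[[0,0,0],[0,0,-0.0955]]]' | python3 drive.py
python3 - <<'E'
from h import *
o=r.get_obs();print(o["contact_force"],o["moment"],o["tcp_pos"])
M=Rn.from_rotvec(o["orientation"]).as_matrix();print(M.round(3),o["joints"].round(2))
E
```

```text
clock: 3.4
tcp_pos: [0.5432, 0.0389, 0.1611]
orientation: [-2.843, -1.337, -0.003]
contact_force: [-0.4, 3.2, -0.2]
grip_width: 0.0136
gripper_force: 40.5
clock: 3.9
tcp_pos: [0.5444, 0.0383, 0.1612]
orientation: [2.32, 2.115, 0.006]
contact_force: [3.6, 1.6, -5.3]
grip_width: 0.0136
gripper_force: 39.9
[ 3.59819488  1.61669216 -5.28940741] [ 0.39282448 -0.92633973 -0.00544841] [0.54444895 0.03834842 0.16117003]
[[ 0.092  0.996  0.004]
 [ 0.996 -0.092  0.001]
 [ 0.001  0.004 -1.   ]] [ 0.3   0.52 -0.61  1.96  0.42  0.79 -0.64]
```

In the tool's units: 0.0545 m / 0.75 = 0.0727, -0.0198 m / 0.75 = -0.0264.

```bash
echo '[[[0.016,-0.0059,0],[0,0,0]],[[0.032,-0.0117,0],[0,0,0]],[[0.048,-0.0176,0],[0,0,0]],[[0.064,-0.0233,0],[0,0,0]],[[0.0727,-0.0264,0],[0,0,0]]]' | python3 drive.py
echo '[[[0,0,0],[0,0,0]],[[0,0,0],[0,0,0]]]' | python3 drive.py
python3 - <<'E'
from h import *
o=r.get_obs();print(o["contact_force"],o["moment"],o["tcp_pos"])
M=Rn.from_rotvec(o["orientation"]).as_matrix();print(M.round(3))
E
```

```text
clock: 4.4
tcp_pos: [0.5301, 0.0927, 0.1611]
orientation: [2.324, 2.104, 0.0]
contact_force: [10.0, -19.6, 4.2]
grip_width: 0.0129
gripper_force: 41.3
clock: 4.6
tcp_pos: [0.5303, 0.0924, 0.1611]
orientation: [2.327, 2.103, 0.001]
contact_force: [6.3, -8.2, 1.8]
grip_width: 0.0132
gripper_force: 40.9
[ 6.32254815 -8.16833681  1.84113811] [-1.57320638 -1.43039789  0.04638147] [0.53026829 0.09237207 0.1611387 ]
[[ 0.101  0.995  0.004]
 [ 0.995 -0.101 -0.003]
 [-0.003  0.004 -1.   ]]
```

In the tool's units: -0.07 m / 0.75 = -0.0933, -0.03 m / 0.75 = -0.04.

```bash
echo '[[[0,0,0],[0,0,0]],[[0,0,0],[0,0,0]],[[0,0,0],[0,0,0]],[[0,0,-0.04],[0,0,0]],[[0,0,-0.0933],[0,0,0]]]' | python3 drive.py .05 | head -2
echo '[[[0,0,-0.0533],[0,0,0]],[[-0.06,-0.0053,-0.08],[0,0,0]],[[-0.12,-0.0093,-0.08],[0,0,0]],[[-0.18,-0.0147,-0.08],[0,0,0]],[[-0.24,-0.0187,-0.08],[0,0,0]]]' | python3 drive.py |head -2
echo '[[[-0.06,-0.0053,0],[0,0,0]],[[-0.12,-0.0093,0],[0,0,0]],[[-0.1813,-0.014,0],[0,0,0]],[[-0.1813,-0.014,0],[0,0,-0.0239]],[[-0.1813,-0.014,0],[0,0,-0.0477]]]' | python3 drive.py | head -2
echo '[[[0,0,0],[0,0,-0.0223]],[[0,0,0],[0,0,-0.0446]],[[0,0,0],[0,0,-0.0668]],[[0,0,0],[0,0,-0.0891]],[[0,0,0],[0,0,-0.1114]]]' | python3 drive.py |head -2
echo '[[[0,0,0],[0,0,-0.0223]],[[0,0,0],[0,0,-0.0446]],[[0,0,0],[0,0,-0.0668]],[[0,0,0],[0,0,-0.0891]],[[0,0,0],[0,0,-0.1114]]]' | python3 drive.py
python3 - <<'E'
from h import *
o=r.get_obs();M=Rn.from_rotvec(o["orientation"]).as_matrix();print(M.round(3),o["joints"].round(2))
print("yaw",np.degrees(np.arctan2(M[1,0],M[0,0])),"delta",(M.T@(np.array([.474,-.2196,.118])-o["tcp_pos"])).round(4))
a,d=viewer.grab_frame("top");b,ds=viewer.grab_frame("side")
cv2.imwrite("pics/top2.png",a);cv2.imwrite("pics/side2.png",b);np.save("pics/top2.npy",d);np.save("pics/side2.npy",ds)
cv2.imwrite("pics/t2.png",np.hstack([cv2.resize(a[225:325,245:345],(400,400),interpolation=2),cv2.resize(b[200:400,190:390],(400,400),interpolation=2)]))
E
```

```text
clock: 5.1
tcp_pos: [0.5264, 0.0944, 0.2288]
clock: 5.6
tcp_pos: [0.496, -0.0845, 0.2901]
clock: 6.1
tcp_pos: [0.4725, -0.2191, 0.2895]
clock: 6.6
tcp_pos: [0.4731, -0.2171, 0.2897]
clock: 7.1
tcp_pos: [0.4731, -0.2171, 0.2897]
orientation: [0.06, -3.14, -0.001]
contact_force: [0.1, -0.3, 0.1]
grip_width: 0.0498
gripper_force: 0.0
[[-0.999 -0.038 -0.001]
 [-0.038  0.999  0.   ]
 [ 0.001  0.001 -1.   ]] [ 1.06  0.37 -0.92  1.89  0.34  1.04  1.61]
yaw -177.7972747451995 delta [-0.0009 -0.0026  0.1717]
```

View pics/t2.png

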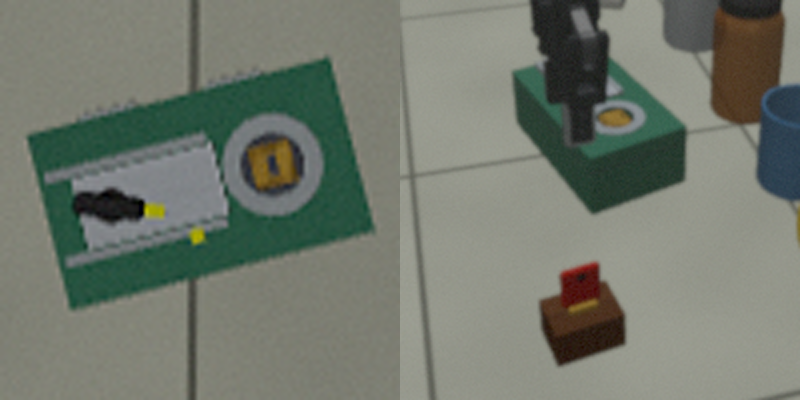

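The top half shows the cover open, the knob turned (tongue tip at (154,211)), and the brass keyway clear at (273,164). The side half shows the key undisturbed. Now to measure the lock with the camera bias referenced to the known knob position.

```bash
python3 - <<'E'
from h import *
for n in("top","side"):
    p=cv2.imread(f"pics/{n}2.png");d=np.load(f"pics/{n}2.npy")
    X=heights(n,d);z=X[...,2];hs=cv2.cvtColor(p,cv2.COLOR_BGR2HSV);H,S,V=[hs[...,i] for i in range(3)]
    f=(d>0)&(z>.05)&(z<.12)
    b=f&(np.hypot(X[...,0]-.556,X[...,1]+.005)<.035)&(H>10)&(H<28)&(S>120)
    hull=plane(n,pix(b),.0713);print(n,"brass",b.sum(),rect(hull))
    k=f&(np.hypot(X[...,0]-.53,X[...,1]-.092)<.04)&(V<60)&(z>.106)
    if k.sum(): print(" knob",k.sum(),rect(plane(n,pix(k),.11)))
    ring=f&(np.hypot(X[...,0]-.556,X[...,1]+.005)<.036)&~((H>55)&(H<95)&(S>80))
    print(" ring",rect(plane(n,pix(ring),.0713)), (plane(n,pix(ring),.0713).mean(0)*1000).round(1))
E
echo '[[[0,0,0.0533],[0,0,-0.008]],[[-0.0013,-0.0035,0.1067],[0,0,-0.0175]],[[-0.0013,-0.0035,0.16],[0,0,-0.0175]],[[-0.0013,-0.0035,0.2],[0,0,-0.0175]],[[-0.0013,-0.0035,0.228],[0,0,-0.0175]]]' | python3 drive.py .04
```

```text
top brass 99 (array([556.9,  -3.6]), array([25.3, 25.3]), 14.2)
 knob 91 (array([530.9,  93.1]), array([39.9, 13.1]), 83.8)
 ring (array([557.2,  -3.3]), array([60.8, 61.9]), 63.6) [557.   -2.5  71.3]
side brass 86 (array([554.8,  -4.9]), array([25.8, 27.8]), 21.7)
 ring (array([ 5.624e+02, -5.000e-01]), array([71.9, 52.6]), 79.9) [559.2  -6.1  71.3]
clock: 7.7
tcp_pos: [0.4733, -0.2199, 0.1166]
orientation: [0.217, -3.131, -0.002]
contact_force: [-0.6, -0.5, 0.1]
grip_width: 0.0401
gripper_force: 0.0
```

In the tool's units: -0.001 m / 0.75 = -0.0013.

```bash
echo '[[[0,0,-0.0013],[0,0,0]],[[0,0,-0.0013],[0,0,0]],[[0,0,-0.0013],[0,0,0]],[[0,0,-0.0013],[0,0,0]],[[0,0,-0.0013],[0,0,0]]]' | python3 drive.py 0 70
python3 - <<'E'
from h import *
o=r.get_obs();M=Rn.from_rotvec(o["orientation"]).as_matrix();print(M.round(3));print(o["contact_force"],o["moment"],o["tcp_pos"])
E
```

```text
clock: 8.2
tcp_pos: [0.475, -0.2201, 0.1209]
orientation: [-0.223, 3.132, -0.0]
contact_force: [-0.7, 3.1, 0.7]
grip_width: 0.007
gripper_force: 69.5
[[-0.99  -0.142  0.002]
 [-0.142  0.99  -0.   ]
 [-0.002 -0.    -1.   ]]
[-0.73074442  3.0851383   0.683759  ] [ 0.78814624  0.06068239 -0.02936317] [ 0.47498044 -0.22014536  0.12094832]
```

In the tool's units: -0.12 m / 0.75 = -0.16, -0.08 m / 0.75 = -0.1067.

```bash
echo '[[[0,0,-0.0133],[0,0,0]],[[0,0,-0.0333],[0,0,0]],[[0,0,-0.0667],[0,0,0]],[[0,0,-0.1067],[0,0,0]],[[0,0,-0.16],[0,0,0]]]' | python3 drive.py
echo '[[[-0.0293,0.0533,0],[0,0,0]],[[-0.0587,0.1067,0],[0,0,0]],[[-0.088,0.16,0],[0,0,-0.008]],[[-0.1173,0.2133,0],[0,0,-0.0175]],[[-0.148,0.2689,0],[0,0,-0.0175]]]' | python3 drive.py
echo '[[[0,0,0],[0,0,0]],[[0,0,0],[0,0,0]]]' | python3 drive.py | head -2
python3 - <<'E'
from h import *
o=r.get_obs();M=Rn.from_rotvec(o["orientation"]).as_matrix();print(M.round(3));print(o["contact_force"],o["moment"],o["tcp_pos"],o["grip_width"],o["joints"].round(2))
a,d=viewer.grab_frame("top");b,ds=viewer.grab_frame("side")
u=proj("side",o["tcp_pos"]-[0,0,.08])[0].astype(int);print(u)
cv2.imwrite("pics/side3.png",b);np.save("pics/side3.npy",ds)
cv2.imwrite("pics/t3.png",np.hstack([cv2.resize(a[225:325,245:345],(400,400),interpolation=2),cv2.resize(b[u[1]-60:u[1]+60,u[0]-60:u[0]+60],(400,400),interpolation=2)]))
print((M.T@(np.array([.5557,-.0046,.1549])-o["tcp_pos"])).round(4))
E
```

```text
clock: 8.7
tcp_pos: [0.4736, -0.2211, 0.2415]
orientation: [0.222, -3.132, 0.0]
contact_force: [-0.6, -1.1, -0.7]
grip_width: 0.007
gripper_force: 69.3
clock: 9.2
tcp_pos: [0.5564, -0.0047, 0.2415]
orientation: [-0.395, 3.115, -0.003]
contact_force: [0.4, -0.7, 0.3]
grip_width: 0.0071
gripper_force: 69.3
clock: 9.4
tcp_pos: [0.5561, -0.0042, 0.2412]
[[-0.968 -0.252  0.001]
 [-0.252  0.968 -0.001]
 [-0.001 -0.001 -1.   ]]
[ 0.13100748 -0.04799166 -0.22267802] [-0.01503563  0.01042847 -0.04504254] [ 0.55611266 -0.00421775  0.2412428 ] 0.00718965303697287 [ 0.61  0.52 -0.93  1.86  0.49  1.01  1.3 ]
[296 219]
[ 0.0006 -0.0002  0.0863]
```

View pics/t3.png

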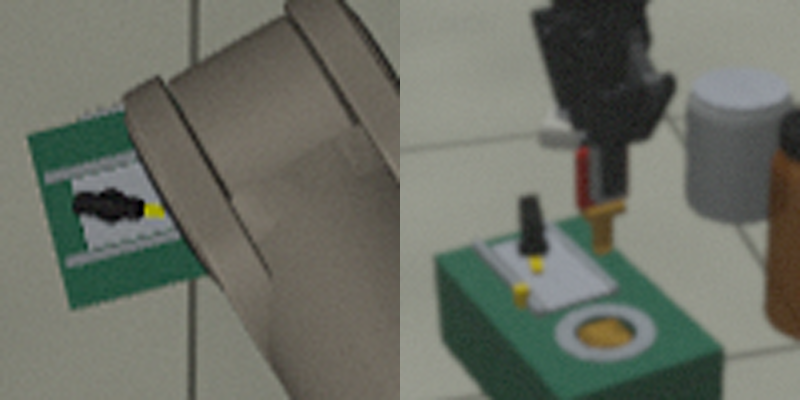

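The key hangs upright in the fingers, blade tip at crop (602,252) and shoulder at (605,208). Checking its position relative to the grip numerically.

Run:
```python
from h import *
p=cv2.imread("pics/side3.png");hs=cv2.cvtColor(p,cv2.COLOR_BGR2HSV);H,S,V=[hs[...,i] for i in range(3)]
m=(H>10)&(H<28)&(S>120);m[:,:275]=0;m[:,320:]=0;m[:195]=0;m[245:]=0
q=pix(m)
for v in np.unique(q[:,1]): print(v,q[q[:,1]==v][:,0].min(),q[q[:,1]==v][:,0].max())
o=np.array([.5561,-.0042,.2412])
for dz in(.0789,.0849,.0954,.1119): print(dz,proj("side",o-[0,0,dz]).round(1))
A=np.radians(14.6);e=np.array([np.cos(A),np.sin(A),0]);print("px per mm along key x",proj("side",o+e*.01)-proj("side",o))
print(plane("side",[q[(q[:,1]>223)&(q[:,1]<230)].mean(0)],o[2]-.0974))
```

```text
219 301 301
220 298 302
221 292 302
222 291 300
223 292 299
224 293 298
225 294 298
226 294 298
227 295 298
228 295 298
229 295 298
230 295 298
231 295 298
232 295 298
233 295 298
234 296 296
235 275 276
236 275 277
237 275 277
238 275 277
239 276 277
240 277 277
0.0789 [[296.8 219.3]]
0.0849 [[296.8 222. ]]
0.0954 [[296.9 226.7]]
0.1119 [[297.1 234. ]]
px per mm along key x [[ 4.77420305 -1.10886244]]
[[0.5557688  0.00138072 0.1438    ]]
```

In the tool's units: 0.056 m / 0.75 = 0.0747, 0.05 m / 0.75 = 0.0667.

```bash
echo '[[[0,0,0.0267],[0,0,0]],[[0,0,0.0467],[0,0,0]],[[0,0,0.0667],[0,0,0]],[[0,0,0.0747],[0,0,0]],[[0,0,0.0747],[0,0,0]]]' | python3 drive.py |sed -n '1,4p'
echo '[[[0,0,0.0053],[0,0,0]],[[0,0,0.0107],[0,0,0]],[[0,0,0.016],[0,0,0]],[[0,0,0.0213],[0,0,0]],[[0,0,0.0227],[0,0,0]]]' | python3 drive.py
python3 - <<'E'
from h import *
o=r.get_obs();print(o["contact_force"],o["moment"],o["tcp_pos"])
E
```

```text
clock: 10.0
tcp_pos: [0.5551, -0.0057, 0.1828]
orientation: [0.394, -3.115, -0.0]
contact_force: [-0.0, -0.4, 0.1]
clock: 10.5
tcp_pos: [0.5565, -0.0034, 0.1673]
orientation: [-0.397, 3.114, 0.004]
contact_force: [0.7, 5.3, 3.4]
grip_width: 0.0071
gripper_force: 69.8
[0.71569312 5.3481913  3.44423704] [ 1.30349829 -0.22531258  0.01163394] [ 0.55647275 -0.00344368  0.16729429]
```

In the tool's units: 0.012 m / 0.75 = 0.016, 0.001 m / 0.75 = 0.0013.

```bash
echo '[[[0,0.0013,0.0013],[0,0,0]],[[0,0.0016,0.004],[0,0,0]],[[0,0.0016,0.008],[0,0,0]],[[0,0.0016,0.012],[0,0,0]],[[0,0.0016,0.016],[0,0,0]]]' | python3 drive.py
python3 - <<'E'
from h import *
o=r.get_obs();print(o["contact_force"],o["moment"],o["tcp_pos"])
E
```

```text
clock: 11.0
tcp_pos: [0.5565, -0.0031, 0.1562]
orientation: [-0.395, 3.114, 0.001]
contact_force: [-0.4, 3.7, 12.1]
grip_width: 0.0069
gripper_force: 71.1
[-0.40433957  3.66449043 12.05611408] [ 1.01452472  0.10466549 -0.0126575 ] [ 0.55649552 -0.00309481  0.15616085]
```

In the tool's units: 0.003 m / 0.75 = 0.004, 0.002 m / 0.75 = 0.0027, -0.05 rad / 6.2832 = -0.008.

```bash
echo '[[[0,0.0007,0.0013],[0,0,0.008]],[[0,0.0007,0.0027],[0,0,-0.008]],[[0,0.0007,0.004],[0,0,0.0064]],[[0,0.0007,0.004],[0,0,-0.0064]],[[0,0.0007,0.004],[0,0,0]]]' | python3 drive.py 
echo '[[[0,0,0.0013],[0,0,0]],[[0,0,0.0013],[0,0,0]],[[0,0,0.0013],[0,0,0]]]' | python3 drive.py
python3 - <<'E'
from h import *
o=r.get_obs();print(o["contact_force"],o["moment"],o["tcp_pos"])
E
```

```text
clock: 11.5
tcp_pos: [0.5567, -0.0027, 0.1545]
orientation: [-0.398, 3.113, -0.001]
contact_force: [-3.8, 2.3, 23.3]
grip_width: 0.0068
gripper_force: 73.3
clock: 11.8
tcp_pos: [0.5567, -0.0026, 0.1544]
orientation: [-0.395, 3.113, -0.003]
contact_force: [-6.6, 1.4, 32.1]
grip_width: 0.0071
gripper_force: 74.7
[-6.57699     1.38691098 32.11085513] [ 0.45555641  1.63841698 -0.0389207 ] [ 0.55670465 -0.00261799  0.15441685]
```

Solid stop at the expected height (0.1544 against 0.1549), so the shoulder is seated. Easing off the push, then turning clockwise.

In the tool's units: -0.001 m / 0.75 = -0.0013, 0.0006 m / 0.75 = 0.0008, 0.44 rad / 6.2832 = 0.07.

```bash
echo '[[[0.0008,0,-0.0013],[0,0,0]],[[0.0008,0,-0.0013],[0,0,0.0159]],[[0.0008,0,-0.0013],[0,0,0.0318]],[[0.0008,0,-0.0013],[0,0,0.0509]],[[0.0008,0,-0.0013],[0,0,0.07]]]' | python3 drive.py
python3 - <<'E'
from h import *
o=r.get_obs();M=Rn.from_rotvec(o["orientation"]).as_matrix();print(o["contact_force"],o["moment"],o["tcp_pos"],"yaw",np.degrees(np.arctan2(M[1,0],M[0,0]))%360-194.7)
E
```

```text
clock: 12.3
tcp_pos: [0.5565, -0.0029, 0.1546]
orientation: [0.301, 3.123, 0.0]
contact_force: [-2.8, 3.4, 20.6]
grip_width: 0.0071
gripper_force: 72.8
[-2.79783213  3.44104478 20.58034461] [0.75719605 0.46685131 0.04903122] [ 0.55648161 -0.00290323  0.15456504] yaw -25.71783210709711
```

In the tool's units: 0.65 rad / 6.2832 = 0.1035.

```bash
echo '[[[0,0,0],[0,0,0.0207]],[[0,0,0],[0,0,0.0414]],[[0,0,0],[0,0,0.0621]],[[0,0,0],[0,0,0.0828]],[[0,0,0],[0,0,0.1035]]]' | python3 drive.py 
echo '[[[0,0,0],[0,0,0.0207]],[[0,0,0],[0,0,0.0414]],[[0,0,0],[0,0,0.0621]],[[0,0,0],[0,0,0.0764]],[[0,0,0],[0,0,0.0891]]]' | python3 drive.py
python3 - <<'E'
from h import *
o=r.get_obs();M=Rn.from_rotvec(o["orientation"]).as_matrix();print(o["contact_force"],o["moment"],o["tcp_pos"],"yaw",np.degrees(np.arctan2(M[1,0],M[0,0]))%360-194.7,o["joints"].round(2));print(M.round(3))
E
```

```text
clock: 12.8
tcp_pos: [0.5564, -0.0029, 0.1546]
orientation: [1.283, 2.863, 0.002]
contact_force: [-3.0, 3.0, 19.7]
grip_width: 0.0065
gripper_force: 72.7
clock: 13.3
tcp_pos: [0.5562, -0.0029, 0.1545]
orientation: [2.023, 2.4, 0.003]
contact_force: [-2.7, 3.2, 20.5]
grip_width: 0.007
gripper_force: 72.8
[-2.7339464   3.17289726 20.49991245] [0.84841836 0.66497413 0.18563722] [ 0.55619077 -0.00294899  0.15453904] yaw -94.95126886277697 [ 0.25  0.51 -0.46  1.94  0.32  0.75 -0.22]
[[-0.169  0.986  0.004]
 [ 0.986  0.169 -0.   ]
 [-0.001  0.004 -1.   ]]
```

In the tool's units: 0.1 rad / 6.2832 = 0.0159.

```bash
echo '[[[0,0,0],[0,0,0.008]],[[0,0,0],[0,0,0.0159]],[[0,0,0],[0,0,0.0159]],[[0,0,0],[0,0,0.0159]]]' | python3 drive.py
python3 - <<'E'
from h import *
o=r.get_obs();M=Rn.from_rotvec(o["orientation"]).as_matrix();print(o["contact_force"],o["moment"],o["tcp_pos"],"yaw",np.degrees(np.arctan2(M[1,0],M[0,0]))%360-194.7,M[:,2].round(3))
b,d=viewer.grab_frame("side");a,_=viewer.grab_frame("top");o=r.get_obs();print(o["tcp_pos"],o["moment"])
cv2.imwrite("pics/t4.png",np.hstack([cv2.resize(a[225:325,245:345],(400,400),interpolation=2),cv2.resize(b[195:295,245:345],(400,400),interpolation=2)]))
E
```

```text
clock: 13.7
tcp_pos: [0.5562, -0.003, 0.1545]
orientation: [2.136, 2.3, 0.004]
contact_force: [-2.8, 4.2, 21.3]
grip_width: 0.0067
gripper_force: 72.8
[-2.81657866  4.15453413 21.29556754] [0.83697961 0.67818168 0.23622721] [ 0.55622724 -0.00297104  0.15454019] yaw -100.46413292498237 [ 0.004 -0.    -1.   ]
[ 0.55621741 -0.0029712   0.15452746] [0.84572918 0.70056882 0.19791667]
```

View pics/t4.png

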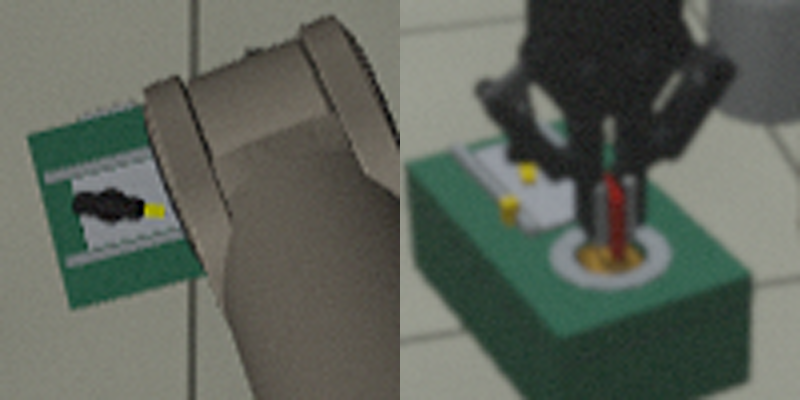

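Side half: the red bow sits right down on the brass plug at (612,250), turned, with the cover still open. One more small turn to confirm that the stop is reached.

Careful with the scale: shifts go in shares of 0.75 m and turns go in shares of 2 pi rad. That gives: 0.08 rad / 6.2832 = 0.0127.

```bash
echo '[[[0,0,0],[0,0,0.0064]],[[0,0,0],[0,0,0.0127]],[[0,0,0],[0,0,0.0127]],[[0,0,0],[0,0,0.0127]],[[0,0,0],[0,0,0.0127]]]' | python3 drive.py |head -1
python3 - <<'E'
from h import *
o=r.get_obs();M=Rn.from_rotvec(o["orientation"]).as_matrix();print(o["contact_force"],o["moment"],o["tcp_pos"],"yaw",np.degrees(np.arctan2(M[1,0],M[0,0]))%360-194.7,M[:,2].round(3),o["grip_width"])
b,d=viewer.grab_frame("side");o=r.get_obs();print(o["moment"])
b=b[235:275,275:320];cv2.imwrite("pics/t5.png",cv2.resize(b,None,fx=13,fy=13,interpolation=2))
E
```

```text
clock: 14.3
[-3.12109682  2.98581824 21.04912504] [0.7397304  0.68396167 0.53085102] [ 0.55619936 -0.00307401  0.15452661] yaw -105.00891907048661 [ 0.004 -0.001 -1.   ] 0.006860163411010631
[0.78788492 0.7163888  0.49820545]
```

View pics/t5.png

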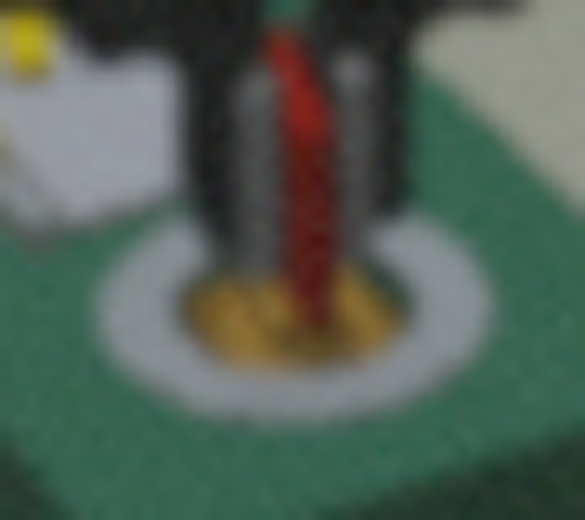

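The key's shoulder is down on the turned plug at (315,330), and the moment jumped to 0.5 Nm, so the lock is firmly on its stop.

```bash
python3 -c "
from bench import r, viewer, ticket
print(ticket.hand_in())"
```

```text
the job is handed in; nothing more can be done
None
```

I handed the job in at about 14 s with the knob freed, the cover slid to its stop, and the key seated and held turned clockwise against the lock's stop; the hand-in returned no verdict.

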